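Clear the came jig and offer up the short came

ROBOT

A 7-joint arm with a two-finger parallel gripper is mounted at the origin on a cart in front of the work surface, level with it; the furniture and walls round the work are solid. World frame = base frame: x ahead of the robot, y to its left, z up, the work surface at z = 0. Lengths are in m, angles in rad, forces in N, time in s.
With the tool pointing down it reaches from about 0.4 to 0.85 m from the base axis. Payload 4.4 kg.
Tool frame: the origin (TCP) lies midway between the tips of the shut fingers; the grasp point (between the pads) lies 19 mm behind it; z points along the fingers, y is the line along which they close (so a half turn about z gives the same grasp; the last joint's range is limited). The gripper opens to 94 mm and grips with 3 to 60 N. Pads are 16 mm wide; open, the fingers measure 119 mm over their backs; the gripper's body (75 mm by 177 mm) begins 78 mm behind the grasp point.
Start: joints at [1.284, 0.628, 0.038, 1.517, -0.027, 0.996, -0.02], TCP at [0.142, -0.634, 0.205] pointing down, gripper open.
Joint ranges: [-3.06, 3.06], [-0.37, 2.12], [-1.25, 1.32], [0.18, 2.47], [-1.1, 4.24], [0.23, 1.98], [-2.94, 2.94]. Speed limits (rad/s): [2.57, 2.57, 3.14, 3.14, 3.14, 3.14, 3.14].

INTERFACE

Orientations are given as a rotation vector (axis times angle).
In Python, from station import sense, grab_frame, camera_model, sign_off gives the robot as it stands.
- The arm moves only by the shell command python3 -m jog 'ROWS' [FORCE]. ROWS is JSON, a list of rows, each a list of 7 numbers: the shift along the world's x, y, z in cm, then the turn, a rotation vector about the world's x, y, z in rad, then the opening in per cent of the stroke, from 0 (shut) to 100 (fully open). A call has 1 to 12 rows; each row is the pose to reach, as a shift and turn from the pose commanded when the call began; what a row does not reach only later rows make up. A row lasts 1/10 s, in which the tool goes at most 50 mm and 8.59 degrees, less where a joint would pass 70% of its speed; a pose out of reach is approached as far as the arm can. A call with a gripper value outside its range is refused whole. The fingers move at their own pace and stop on an object; FORCE is the grip in N (left out, the last holds). Time passes only in rows, so rows that repeat a pose let the fingers close. It gives the time, the measured TCP pose, the force, the opening and the grip force at its end, in the units of the state.
- sense(): the state, without advancing time (a new reading comes with each control period).
- grab_frame(name): name is "scene" or "top" or "wrist"; returns (picture, depth): 480x640x3 uint8, red, green, blue; 480x640 float32, m along the optical axis (not along the pixel's ray), 0 where there is no reading.
- camera_model(name): a dict with "K" (3x3 intrinsics, pixels), "world_from_camera" (4x4, takes a point from camera to world coordinates); the wrist camera has in their place "hand_eye" (4x4, takes a point from camera to tool coordinates, whose origin is the TCP and whose axes are the flange's). Camera axes: x right, y down, z forward; pixel columns grow to the right and rows downward; lengths in m; the calibration is good to about 2 mm. A picture is of the moment at which its call begins: read the wrist's pose just before it. camera_model takes no time and is no camera call.
- sign_off(): hands the job in; it is judged then, once.
The state is a dict: "time": time; "qpos": joint angles; "qvel": joint speeds; "effort": joint torques, N m; "position": TCP position; "tool_rot": TCP orientation; "wrist_force": force on the tool from outside, world axes, zero at the start; "ft_torque": the same for the moment, N m; "opening": opening from 0.0 (shut) to 1.0 (fully open); "grasp_force": force on a finger pad.
Only numpy, scipy, OpenCV 4.12 (cv2) and the standard library are available. Lean on these libraries where they do the work, as an engineer would, in place of code of your own. Each camera call takes 0.05 s, during which the arm holds its last target. There are 200 camera calls.

TASK

Clear the marker off the wooden came jig by standing it in the empty white pot. Then take the shorter of the two loose lead came strips, lift it over the row of jar and pot without disturbing them or the longer strip, and offer it up to the jig. The program finishes while still holding it there (do not lower it or let go), level about a centimetre above the rails, in line with the groove and between the end stops so that it could be lowered straight in, with neither strip nor gripper touching the jig.

Things in the scene. Friction and masses are not known exactly. Their poses are not given: they have to be found in the camera images.
- jig: Wooden came jig screwed to the bench, 230 x 80 mm. Origin: underside centre; x along its groove (roughly world y), y across, z up. Groove 24 mm wide, 6 deep, at y = 0 between two flat rails (outer edges y = -40, +40 mm; tops 16 mm above the bench). End blocks 30 mm high, 22 thick, 80 wide; inner faces 186 mm apart (x = -93, +93 mm).
- groove (a point): Point at the middle of the jig's groove (midway between the stops), level with the rail tops; axes as the jig's: x along the groove, y across, z up.
- marker: Felt marker, light barrel and black cap, 124 mm long, 14 mm across, 16 g. Lies at the start across the groove on the jig's rails, along world x to within 35 degrees, overhanging the rails at both sides. Origin: halfway along it, on its flattened lower side, so its axis is 7 mm above the origin; y runs along it (ends at y = -62 and +62 mm).
- pot: Empty white stoneware pot, straight sided, loose, 0.6 kg, outer diameter 90 mm, 98 mm high, mouth 82 mm inside, inner floor 6 mm up. Origin: centre of its underside; z up. The marker may go in either end first and may lean on the rim.
- jar: Glass jar with red lid full of glass offcuts, 86 mm diameter, 119 mm high, loose, 0.42 kg. Pot and jar stand in a row between the jig and the strips, either one nearer the robot; not to be disturbed. Origin: centre of its underside.
- short_came: The shorter H-section lead came strip, rigid, 160 mm long, 9 mm wide, 9 mm high, 60 g, lying on the bench. Origin: centre of its underside; y along it, z up.
- came_end_a (a point): Middle of the underside at the short strip's +y end, 80 mm from its origin.
- came_end_b (a point): Middle of the underside at the short strip's -y end, 80 mm from its origin.
- long_came: The longer came strip of the same section, 210 mm long, 9 x 9 mm, lying beside the short one roughly parallel to it (about 90 to 125 mm apart, either side); it does not fit the jig and stays where it is. Origin: centre of its underside; y along it.

How it is judged:
By the outcome, as a careful person would: the job done as asked, in the order asked, and still so for the second after the job is handed in, while the arm keeps its last pose, push and grip.
It also fails if it takes over 54 s, if anything falls off the work surface, if the arm or the gripper's body presses on something with over 40 N, if the wrist force passes 120 N, or if a joint passes its speed limit or range.

## Working session

There is one attempt and no reset: what is moved stays moved. The work goes in short steps, Python scripts to look and compute and a shell command to move; the robot and the scene stay as the last step left them, time stands still between calls to the robot, and variables do not carry over. Pictures are saved under pics/ and viewed, at most 10 in all, crops included, and the job is handed in when it is done.

```bash
mkdir -p pics; ls
python3 - <<'E'
from station import *
import cv2,numpy as np
s=sense();print({k:np.round(v,3).tolist() for k,v in s.items()})
for n in("scene","top"):
    p,d=grab_frame(n);np.savez(f"pics/{n}1.npz",p=p,d=d);cv2.imwrite(f"pics/{n}1.png",p[...,::-1])
    m=camera_model(n);print(n,np.round(m["K"],1).tolist(),np.round(m["world_from_camera"],3).tolist())
print(camera_model("wrist"))
E
```

```text
pics
{'time': 0.0, 'qpos': [1.284, 0.629, 0.038, 1.518, -0.027, 0.996, -0.02], 'qvel': [-0.002, 0.001, -0.001, -0.0, 0.001, 0.001, -0.001], 'effort': [0.0, -54.973, 1.143, -18.663, -0.053, 0.023, 0.0], 'position': [0.142, -0.634, 0.205], 'tool_rot': [-3.121, -0.346, 0.0], 'wrist_force': [0.34, -0.896, 0.687], 'ft_torque': [-0.045, -0.036, -0.001], 'grasp_force': 0.0, 'opening': 1.002}
scene [[513.3, 0.0, 325.6], [0.0, 513.3, 238.3], [0.0, 0.0, 1.0]] [[-0.89, -0.314, 0.33, 0.244], [-0.455, 0.643, -0.616, 0.463], [-0.019, -0.699, -0.715, 0.718], [0.0, 0.0, 0.0, 1.0]]
top [[618.6, 0.0, 323.5], [0.0, 618.6, 244.4], [0.0, 0.0, 1.0]] [[0.085, -0.975, 0.205, 0.307], [-0.996, -0.084, 0.011, -0.09], [0.006, -0.206, -0.979, 1.178], [0.0, 0.0, 0.0, 1.0]]
{'K': array([[389.53223855,   0.        , 313.26723988],
       [  0.        , 389.53223855, 234.49636564],
       [  0.        ,   0.        ,   1.        ]]), 'hand_eye': array([[ 3.06037475e-05, -9.68242911e-01, -2.50011330e-01,
         7.24240000e-02],
       [ 9.99999872e-01, -9.65070121e-05,  4.96161410e-04,
        -1.46252100e-04],
       [-5.04532614e-04, -2.50011313e-01,  9.68242784e-01,
        -1.80280840e-01],
       [ 0.00000000e+00,  0.00000000e+00,  0.00000000e+00,
         1.00000000e+00]])}
```

View pics/top1.png

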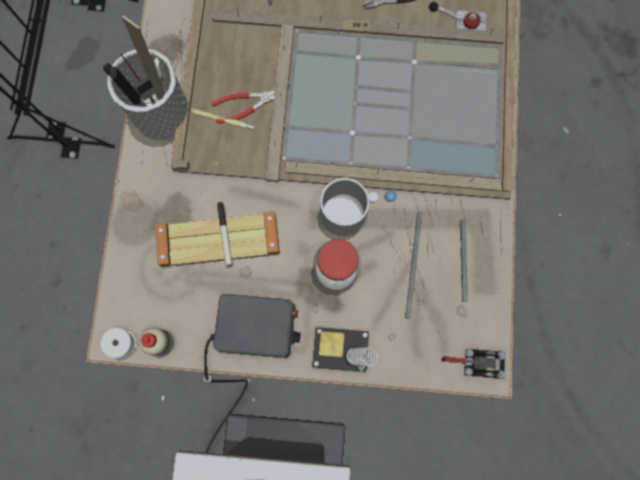

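View pics/scene1.png

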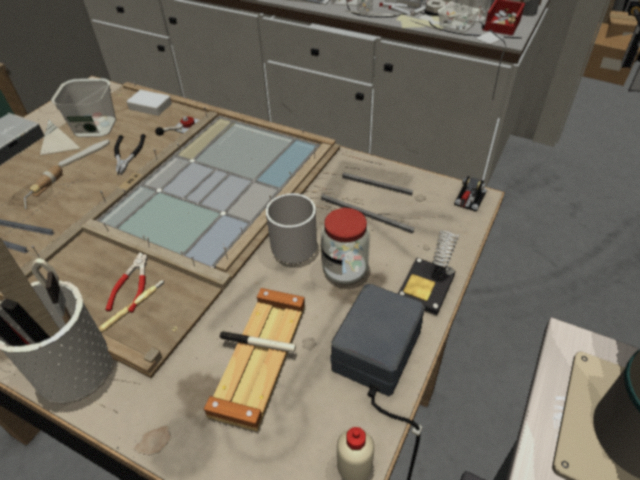

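The top view shows the jig at (217,238), with the marker across it from (221,205) to (228,264). The pot is at (345,205), the jar at (337,262), the long strip from (419,212) to (408,317) and the short strip from (462,222) to (464,300). The scene view agrees: the pot is at (292,230), the jar at (346,245) and the marker from (222,337) to (295,348).

```bash
cat > h.py <<'E'
import numpy as np,cv2
from station import *
from scipy.spatial.transform import Rotation as R
def cloud(d,K,T):
    v,u=np.mgrid[:480,:640]
    P=np.stack([(u-K[0,2])/K[0,0]*d,(v-K[1,2])/K[1,1]*d,d],-1)
    W=P@T[:3,:3].T+T[:3,3]; W[d<=0]=np.nan; return W
def load(n,f):
    z=np.load(f);m=camera_model(n);return z['p'],cloud(z['d'],m['K'],m['world_from_camera'])
def line(P):
    c=np.median(P,0);u,s,vt=np.linalg.svd(P-P.mean(0),full_matrices=False);t=(P-P.mean(0))@vt[0]
    a,b=P.mean(0)+t.min()*vt[0],P.mean(0)+t.max()*vt[0];return a,b
E
python3 - <<'E'
from h import *
np.set_printoptions(precision=4,suppress=True)
for n,mk in(("top",{"short":(452,215,474,308),"long":(400,205,428,325)}),("scene",{"short":(335,168,418,200),"long":(315,190,418,236)})):
    p,W=load(n,f"pics/{n}1.npz")
    g=cv2.cvtColor(p,cv2.COLOR_RGB2HSV).astype(int)
    print(n,"bench z",np.nanmedian(W[300:320,380:400,2]) if n=="top" else np.nanmedian(W[355:365,310:325,2]))
    for k,(a,b,c,d) in mk.items():
        sub=W[b:d,a:c];x=p[b:d,a:c].astype(int);gray=x.sum(2)/3
        m=(gray<np.median(gray)-35)
        _,l,st,_=cv2.connectedComponentsWithStats(m.astype(np.uint8),connectivity=8);m=l==1+np.argmax(st[1:,4])
        Q=sub[m];Q=Q[np.isfinite(Q).all(1)]
        A,B=line(Q);print(k,m.sum(),A,B,"len",np.linalg.norm(A-B),"mid",(A+B)/2,"zmed",np.median(Q[:,2]),"yaw",np.degrees(np.arctan2((B-A)[1],(B-A)[0])))
    fin=np.isfinite(W).all(2)
    hue,sat,val=g[...,0],g[...,1],g[...,2]
    box=fin&(W[...,0]>.3)&(W[...,0]<.65)&(W[...,1]>-.03)&(W[...,1]<.25)
    orange=box&(hue<13)&(sat>150)&(W[...,2]>.02)&(W[...,2]<.04)
    rail=box&(hue>13)&(hue<30)&(sat>110)
    for nm,mm in(("orange",orange),("rail",rail)):
        Q=W[mm]
        r=cv2.minAreaRect((Q[:,:2]*1000).astype(np.float32));print(nm,mm.sum(),r,"z",np.percentile(Q[:,2],[5,50,95]))
    # marker: higher than rails
    mk=box&(W[...,2]>.021)&(W[...,2]<.05)&(sat<110)
    _,l,st,_=cv2.connectedComponentsWithStats(mk.astype(np.uint8),connectivity=8);i=1+np.argsort(-st[1:,4])[:3];print(st[i])
    for j in i:
        Q=W[l==j];A,B=line(Q);print("marker?",A,B,np.linalg.norm(A-B),np.median(Q,0))
    # pot / jar
    for nm,zz in(("pot",(.092,.106)),("jar",(.112,.13))):
        mm=fin&(W[...,2]>zz[0])&(W[...,2]<zz[1])&(W[...,0]>.3)&(W[...,0]<.62)&(W[...,1]<.03)&(W[...,1]>-.25)
        mm&=(sat>130) if nm=="jar" else (sat<90)
        Q=W[mm]
        if len(Q)>5:
            c,r=cv2.minEnclosingCircle((Q[:,:2]*1000).astype(np.float32));print(nm,len(Q),c,r,np.median(Q[:,2]))
E
```

```text
top bench z -0.0011068150039503788
short 156 [ 0.6247 -0.3406  0.0048] [ 0.4915 -0.3487  0.002 ] len 0.13351139776548446 mid [ 0.5581 -0.3447  0.0034] zmed 0.003009395313056329 yaw -176.51022044422658
long 26 [ 0.6287 -0.2546  0.0016] [ 0.5992 -0.2536  0.0081] len 0.030291109477485208 mid [ 0.614  -0.2541  0.0048] zmed 0.006048898967796257 yaw 177.97760680119544Traceback (most recent call last):
  File "<stdin>", line 20, in <module>
    return _quantile_unchecked(
        a, q, axis, out, overwrite_input, method, keepdims, weights)
    return _ureduce(a,
                    func=_quantile_ureduce_func,
    ...<5 lines>...
                    overwrite_input=overwrite_input,
                    method=method)
    r = func(a, **kwargs)
    result = _quantile(arr,
                       quantiles=q,
    ...<2 lines>...
                       out=out,
                       weights=wgt)
    slices_having_nans = np.isnan(arr[-1, ...])
                                  ~~~^^^^^^^^^
IndexError: index -1 is out of bounds for axis 0 with size 0
```

```bash
python3 - <<'E'
from h import *
np.set_printoptions(precision=4,suppress=True)
def tri(a,b): # pixel in top, pixel in scene
    o=[];
    for n,q in(("top",a),("scene",b)):
        m=camera_model(n);T=m["world_from_camera"];r=T[:3,:3]@np.linalg.inv(m["K"])@[q[0],q[1],1];o.append((T[:3,3],r/np.linalg.norm(r)))
    (p,u),(q,v)=o;st=np.linalg.lstsq(np.c_[u,-v],q-p,rcond=None)[0];A,B=p+st[0]*u,q+st[1]*v
    return (A+B)/2,np.linalg.norm(A-B)
pr={"marker cap":((221,204),(221,337)),"marker tail":((229,263),(296,349)),"short far":((462,222),(344,177)),"short near":((464,300),(412,191)),
"jar lid":((337,258),(347,221)),"pot rim c":((345,200),(291,211))}
for k,v in pr.items(): print(k,*tri(*v))
p,W=load("top","pics/top1.npz");g=cv2.cvtColor(p,cv2.COLOR_RGB2HSV)
for nm,(u,v) in dict(orL=(163,245),orR=(271,235),rail=(190,230),rail2=(190,250),mk=(226,240),cap=(222,215),lid=(337,258),gro=(190,241),sh=(463,260),lg=(413,265)).items(): print(nm,g[v,u],W[v,u])
print(camera_model("top")["world_from_camera"][:3,3])
E
python3 -c "
import cv2
a=cv2.imread('pics/top1.png')
x=cv2.resize(a[190:275,145:285],None,fx=5,fy=5,interpolation=cv2.INTER_CUBIC);cv2.imwrite('pics/jigcrop.png',x)"
```

```text
marker cap [0.6166 0.1297 0.0148] 0.005450047462599645
marker tail [0.4981 0.0985 0.0199] 0.0010735822662096257
short far [ 0.6243 -0.3438 -0.001 ] 0.003132370194676149
short near [ 0.4691 -0.3512  0.0104] 0.002899626772594179
jar lid [ 0.5064 -0.1038  0.1208] 0.0007384362915011528
pot rim c [ 0.6203 -0.1099  0.0927] 0.000257066554792968
orL [ 13 137 171] [0.5204 0.2251 0.0311]
orR [ 13 138 179] [0.5576 0.0239 0.0295]
rail [ 22  86 189] [0.5567 0.1813 0.0172]
rail2 [ 27  74 189] [0.5182 0.1769 0.0143]
mk [ 37  12 189] [0.5401 0.1075 0.0318]
cap [10 13 58] [0.5893 0.1218 0.0265]
lid [  3 135 168] [ 0.5078 -0.1037  0.1156]
gro [ 28  71 190] [0.5373 0.181  0.0062]
sh [ 30   2 109] [ 0.5442 -0.3461  0.0127]
lg [ 30   2 115] [ 0.5268 -0.2515  0.0095]
[ 0.3069 -0.0904  1.178 ]
```

View pics/jigcrop.png

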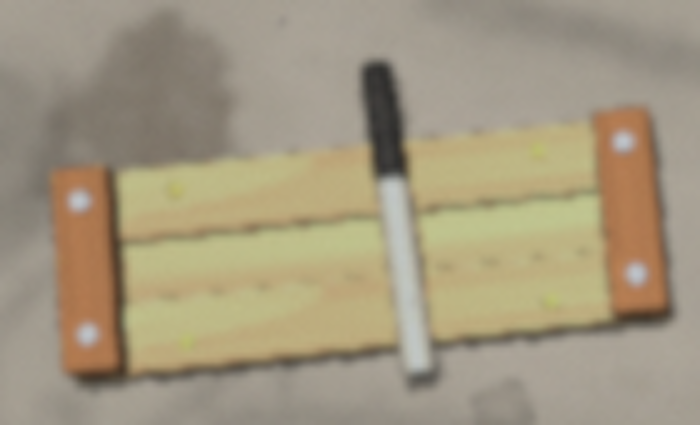

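The crop shows the end blocks at about (85,270) and (632,210), the groove between them, and the marker from cap end (375,65) to tail (420,375). The cap overhangs the far rail by about 30 mm and the tail by about 10 mm. I'll grasp the cap overhang. Moving now, passing over the strips first.

```bash
python3 -m jog '[[4,3,4,0,0,0,100],[8,6,8,0,0,0,100],[12,9,9.5,0,0,0,100],[16,12,9.5,0,0,0,100],[20,15,9.5,0,0,0,100],[24,18,9.5,0,0,0,100],[28,22,9.5,0,0,0,100],[32,25,9.5,0,0,0,100],[36,28,9.5,0,0,0,100],[36,28,9.5,0,0,0,100],[36,28,9.5,0,0,0,100],[36,28,9.5,0,0,0,100]]'
cat >> h.py <<'E'
def wshot(name):
    s=sense();p,d=grab_frame("wrist");m=camera_model("wrist")
    T=np.eye(4);T[:3,:3]=R.from_rotvec(s["tool_rot"]).as_matrix();T[:3,3]=s["position"];T=T@m["hand_eye"]
    np.savez(f"pics/{name}.npz",p=p,d=d,T=T,K=m["K"]);cv2.imwrite(f"pics/{name}.png",p[...,::-1])
    return s,p,cloud(d,m["K"],T),T
E
python3 -c "
from h import *
s,p,W,T=wshot('w1');print(s['position'],s['tool_rot'],s['qpos'])"
```

```text
time: 1.3
position: [0.5024, -0.3537, 0.2999]
tool_rot: [-3.122, -0.349, 0.002]
wrist_force: [-0.5, -0.4, 0.0]
opening: 1.0
grasp_force: 0.0
[ 0.502399   -0.35365513  0.29986827] [-3.12178376e+00 -3.48744650e-01  2.05992932e-03] [ 0.57434947  0.49217554 -0.01125144  1.49131756  0.00636458  1.15939998
 -0.78641117]
```

```bash
python3 -m jog '[[1,5,0,0,0,0,100],[2,10,0,0,0,0,100],[3,15,0,0,0,0,100],[4,20,0,0,0,0,100],[5,25,0,0,0,0,100],[6,30,0,0,0,0,100],[7,35,0,0,0,0,100],[8,40,0,0,0,0,100],[8,45,0,0,0,0,100],[8,45,0,0,0,0,100],[8,45,0,0,0,0,100],[8,45,0,0,0,0,100]]'
python3 -c "
from h import *
s,p,W,T=wshot('w2');print(s['position'],s['tool_rot'],s['qpos'])
a=np.load('pics/w1.npz')['p'];cv2.imwrite('pics/both.png',np.vstack([cv2.resize(x[...,::-1],(400,300),interpolation=cv2.INTER_AREA) for x in(a,p)]))"
```

```text
time: 2.55
position: [0.5825, 0.0923, 0.3004]
tool_rot: [3.121, 0.34, -0.001]
wrist_force: [-0.2, -0.9, -0.0]
opening: 0.997
grasp_force: 0.0
[0.58248268 0.09229238 0.30041955] [ 3.12094136e+00  3.39698175e-01 -5.75801963e-04] [-0.14253962  0.45243234 -0.09805732  1.5590659   0.04965183  1.13309397
 -1.60583288]
```

View pics/both.png

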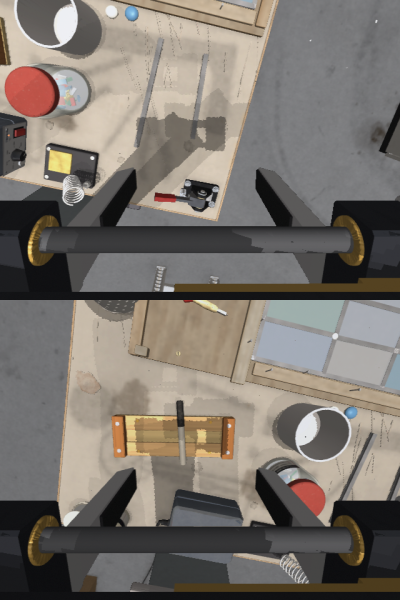

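The upper half (w1) shows the short strip from about (207,55) to (194,135), the long strip, the jar and the pot. The lower half (w2) shows the jig at (175,437), the marker from cap (181,402) to tail (183,465), and the pot at (312,432).

```bash
cat > meas.py <<'E'
from h import *
np.set_printoptions(precision=4,suppress=True)
def clouds(f):
    z=np.load(f);return z['p'],cloud(z['d'],z['K'],z['T'])
def biggest(m):
    _,l,st,_=cv2.connectedComponentsWithStats(m.astype(np.uint8),connectivity=8);return l==1+np.argmax(st[1:,4])
def rect(Q):
    (c,wh,a)=cv2.minAreaRect((Q[:,:2]*1000).astype(np.float32));b=cv2.boxPoints((c,wh,a));e=[b[1]-b[0],b[2]-b[1]];e=max(e,key=np.linalg.norm)
    return np.array(c),np.array(wh),np.degrees(np.arctan2(e[1],e[0]))%180
def reg(W,x0,x1,y0,y1,z0,z1): return np.isfinite(W).all(2)&(W[...,0]>x0)&(W[...,0]<x1)&(W[...,1]>y0)&(W[...,1]<y1)&(W[...,2]>z0)&(W[...,2]<z1)
E
python3 - <<'E'
from meas import *
for n in("top1","w2"):
    p,W=clouds("pics/w2.npz") if n=="w2" else load("top","pics/top1.npz")
    sat=cv2.cvtColor(p,cv2.COLOR_RGB2HSV)[...,1].astype(int)
    bl=reg(W,.45,.65,-.02,.26,.024,.04)&(sat>105)
    print(n,"blocks",bl.sum(),*rect(W[bl]),np.median(W[bl],0))
    for y0,y1 in((-.02,.1),(.14,.26)):
        q=W[bl&reg(W,0,1,y0,y1,0,1)];print("  block mid",rect(q),np.median(q[:,2]))
    mk=biggest(reg(W,.45,.66,.05,.18,.020,.045)&(sat<75))
    print(" marker",mk.sum(),*rect(W[mk]),"top z",np.percentile(W[mk][:,2],[50,90]),*line(W[mk]))
    ra=reg(W,.5,.6,.04,.09,.0,.025)&(sat>60);print(" rail z",np.percentile(W[ra][:,2],[10,50,90]))
    pt=reg(W,.54,.7,-.19,-.03,.088,.11);pt&=sat<75;c,r=cv2.minEnclosingCircle((W[pt][:,:2]*1000).astype(np.float32));print(" pot",pt.sum(),c,r,np.median(W[pt],0))
    jr=reg(W,.44,.58,-.19,-.03,.105,.13);jr&=sat>100
    if jr.sum(): print(" jar",jr.sum(),*cv2.minEnclosingCircle((W[jr][:,:2]*1000).astype(np.float32)),W[jr][:,2].max())
p,W=clouds("pics/w1.npz");
for nm,(y0,y1) in dict(short=(-.38,-.31),long=(-.28,-.22)).items():
    m=biggest(reg(W,.4,.68,y0,y1,.0045,.02));Q=W[m];print(nm,m.sum(),*rect(Q),np.percentile(Q[:,2],[50,90]),*line(Q))
pt=reg(W,.54,.7,-.19,-.03,.085,.11);print("pot w1",pt.sum(),*cv2.minEnclosingCircle((W[pt][:,:2]*1000).astype(np.float32)))
print("bench",np.median(W[reg(W,.5,.6,-.32,-.28,-.02,.02)][:,2]))
E
```

```text
top1 blocks 793 [543.7852 127.0165] [ 79.4988 228.5711] 101.22699 [0.5418 0.2128 0.0286]
  block mid (array([563.8689,  25.4887]), array([79.3146, 21.3256]), np.float32(11.425712)) 0.028688595371802572
  block mid (array([523.668, 228.392]), array([79.6071, 21.6727]), np.float32(11.676872)) 0.028538171228539078
 marker 411 [555.434  114.7945] [124.3473  13.3935] 14.558391 top z [0.0271 0.0296] [0.6157 0.1302 0.0268] [0.4954 0.0984 0.0265]
 rail z [0.0081 0.0136 0.0173]
 pot 426 (599.4684448242188, -107.5957260131836) 62.871360778808594 [ 0.6164 -0.108   0.0961]
 jar 1251 (505.7332458496094, -104.69236755371094) 35.33334732055664 0.12429610952265757
w2 blocks 2389 [547.3301 127.931 ] [ 80.6173 230.0038] 101.36519 [0.5478 0.2142 0.0308]
  block mid (array([567.3026,  25.809 ]), array([79.5977, 21.6523]), np.float32(11.093887)) 0.030945556100091337
  block mid (array([526.4889, 229.2756]), array([79.7163, 23.0299]), np.float32(11.273373)) 0.03070390795045025
 marker 1045 [557.9296 114.3233] [123.003   12.9162] 14.872931 top z [0.0291 0.0308] [0.6174 0.1301 0.0291] [0.4984 0.0988 0.0287]
 rail z [0.0105 0.0165 0.0179]
 pot 2420 (599.4497680664062, -103.74737548828125) 65.07086944580078 [ 0.6076 -0.1092  0.0978]
 jar 1994 (511.1640319824219, -105.59928131103516) 35.81737518310547 0.12223635846418851
short 1019 [ 548.5765 -349.4051] [159.5798   8.776 ] 3.6576772 [0.0104 0.0114] [ 0.6282 -0.3443  0.0103] [ 0.4689 -0.3545  0.0103]
long 1360 [ 531.4758 -253.5557] [  9.1184 209.7414] 176.79082 [0.0103 0.0114] [ 0.6362 -0.2595  0.0104] [ 0.4268 -0.2477  0.0103]
pot w1 2624 (595.265869140625, -112.65548706054688) 61.1632080078125
bench 0.0007561906744818492
```

```bash
python3 -m jog '[[1,1.5,-5,0,0,0.02,40],[2.2,3.1,-10,0,0,0.04,40],[2.2,3.1,-15,0,0,0.04,40],[2.2,3.1,-20,0,0,0.04,40],[2.2,3.1,-20,0,0,0.04,40],[2.2,3.1,-20,0,0,0.04,40],[2.2,3.1,-20,0,0,0.04,40]]' 15
python3 -c "
from h import *
s,p,W,T=wshot('w3');print(s['position'],s['tool_rot'],np.degrees(2*np.arctan2(s['tool_rot'][1],s['tool_rot'][0])))"
```

```text
time: 3.3
position: [0.6066, 0.126, 0.1031]
tool_rot: [3.115, 0.406, 0.007]
wrist_force: [1.0, 0.6, -0.4]
opening: 0.444
grasp_force: 0.0
[0.60657202 0.12595869 0.10308071] [3.11526168 0.40562778 0.00685108] 14.837110210186431
```

```bash
python3 -m jog '[[-0.2,0.1,-3,0,0,0,40],[-0.2,0.1,-6,0,0,0,40],[-0.2,0.1,-8,0,0,0,40],[-0.2,0.1,-9.4,0,0,0,40],[-0.2,0.1,-9.4,0,0,0,40],[-0.2,0.1,-9.4,0,0,0,10],[-0.2,0.1,-9.4,0,0,0,0],[-0.2,0.1,-9.4,0,0,0,0],[-0.2,0.1,-9.4,0,0,0,0],[-0.2,0.1,-9.4,0,0,0,0]]' 15
python3 -m jog '[[0,0,2,0,0,0,0],[0,0,5,0,0,0,0],[0,0,10,0,0,0,0],[0,0,15,0,0,0,0],[0,0,20,0,0,0,0],[0,0,20,0,0,0,0],[0,0,20,0,0,0,0]]'
```

```text
time: 4.35
position: [0.6032, 0.1279, 0.0073]
tool_rot: [-3.115, -0.408, -0.003]
wrist_force: [1.0, 0.4, 2.5]
opening: 0.137
grasp_force: 15.0
time: 5.05
position: [0.6028, 0.1279, 0.2077]
tool_rot: [-3.115, -0.408, -0.004]
wrist_force: [0.4, -0.2, -1.8]
opening: 0.136
grasp_force: 15.0
```

```bash
python3 -m jog '[[0,-3,4,0,0,-0.1,0],[0,-8,8,0,0,-0.2,0],[1,-13,11,0,0,-0.3,0],[2,-18,11,0,0,-0.43,0],[2,-23,11,0,0,-0.43,0],[2,-23.6,11,0,0,-0.43,0],[2,-23.6,11,0,0,-0.43,0],[2,-23.6,11,0,0,-0.43,0]]'
python3 -m jog '[[0,0,0,-0.025,-0.14,0,0],[0,0,0,-0.05,-0.28,0,0],[0,0,0,-0.075,-0.42,0,0],[0,0,0,-0.1,-0.56,0,0],[0,0,0,-0.125,-0.7,0,0],[0,0,0,-0.15,-0.85,0,0],[0,0,0,-0.18,-1.03,0,0],[0,0,0,-0.18,-1.03,0,0],[0,0,0,-0.18,-1.03,0,0],[0,0,0,-0.18,-1.03,0,0]]'
python3 - <<'E'
from meas import *
from scipy.optimize import least_squares
for n in("top1","w2","w1"):
    p,W=load("top","pics/top1.npz") if n=="top1" else clouds(f"pics/{n}.npz")
    sat=cv2.cvtColor(p,cv2.COLOR_RGB2HSV)[...,1]
    m=biggest(reg(W,.56,.7,-.18,-.04,.093,.104)&(sat<75));Q=W[m]
    f=least_squares(lambda a:np.hypot(Q[:,0]-a[0],Q[:,1]-a[1])-.043,[.615,-.108],loss='soft_l1',f_scale=.002);print(n,len(Q),f.x,np.percentile(Q[:,2],[50,95]))
s,p,W,T=wshot('w4');print(s['position'],s['qpos'],R.from_rotvec(s['tool_rot']).as_matrix())
E
```

```text
time: 5.85
position: [0.6214, -0.1082, 0.3142]
tool_rot: [-3.129, 0.267, 0.006]
wrist_force: [0.1, 1.0, -0.3]
opening: 0.139
grasp_force: 15.0
time: 6.85
position: [0.6276, -0.1104, 0.3542]
tool_rot: [2.819, -0.234, 1.132]
wrist_force: [-0.3, -0.1, -0.3]
opening: 0.139
grasp_force: 15.0
top1 347 [ 0.6164 -0.1089] [0.0967 0.0998]
w2 1507 [ 0.6191 -0.1079] [0.0985 0.1   ]
w1 1386 [ 0.6191 -0.1104] [0.0983 0.1   ]
[ 0.6276 -0.1104  0.3542] [ 0.5498  0.2054 -0.5638  2.1402  1.3256  0.2341 -2.9247] [[ 0.713  -0.1771  0.6784]
 [-0.107  -0.9837 -0.1443]
 [ 0.693   0.0304 -0.7203]]
```

View pics/w4.png

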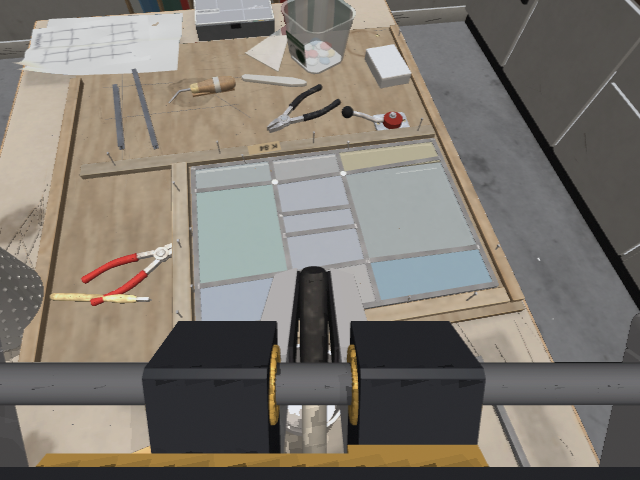

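The view shows the marker held between the pads, cap toward the camera at (315,275) and tail hidden below. The tilt stopped at about 44° because joints 6 and 7 are at their limits. I'll undo it, yaw half a turn, and tilt the other way with the tool pointing back toward the robot, which suits joint 6.

```bash
python3 -m jog '[[0,0,0,0.025,0.14,0,0],[0,0,0,0.05,0.28,0,0],[0,0,0,0.075,0.42,0,0],[0,0,0,0.1,0.56,0,0],[0,0,0,0.125,0.7,0,0],[0,0,0,0.15,0.85,0,0],[0,0,0,0.18,1.03,0,0],[0,0,0,0.18,1.03,0,0],[0,0,0,0.18,1.03,0,0],[0,0,0,0.18,1.03,0,0]]'
python3 -c "
from h import *
s=sense();print(s['qpos'],R.from_rotvec(s['tool_rot']).as_matrix().round(3))"
```

```text
time: 7.9
position: [0.6295, -0.1129, 0.3499]
tool_rot: [3.097, -0.235, -0.451]
wrist_force: [-0.1, 1.0, -1.5]
opening: 0.137
grasp_force: 15.0
[ 0.41147071  0.78472937 -0.72338706  0.97012611  0.42003632  1.81463223
 -1.89565109] [[ 0.947 -0.147 -0.284]
 [-0.148 -0.989  0.018]
 [-0.284  0.025 -0.959]]
```

```bash
python3 -m jog '[[0,0,0,0,-0.14,0,0],[0,0,0,0,-0.285,0,0],[0,0,0,0,-0.285,0,0],[0,0,0,0,-0.285,0,0]]'
python3 -m jog '[[0,0,0,0,0,0.14,0],[0,0,0,0,0,0.28,0],[0,0,0,0,0,0.42,0],[0,0,0,0,0,0.56,0],[0,0,0,0,0,0.7,0],[0,0,0,0,0,0.84,0],[0,0,0,0,0,0.98,0],[0,0,0,0,0,1.12,0],[0,0,0,0,0,1.26,0],[0,0,0,0,0,1.4,0],[0,0,0,0,0,1.54,0],[0,0,0,0,0,1.57,0]]'
python3 -m jog '[[0,0,0,0,0,0.14,0],[0,0,0,0,0,0.28,0],[0,0,0,0,0,0.42,0],[0,0,0,0,0,0.56,0],[0,0,0,0,0,0.7,0],[0,0,0,0,0,0.84,0],[0,0,0,0,0,0.98,0],[0,0,0,0,0,1.12,0],[0,0,0,0,0,1.26,0],[0,0,0,0,0,1.4,0],[0,0,0,0,0,1.54,0],[0,0,0,0,0,1.57,0]]'
python3 -c "
from h import *
s=sense();print(s['qpos'],R.from_rotvec(s['tool_rot']).as_matrix().round(3))"
```

```text
time: 8.3
position: [0.6263, -0.1154, 0.3573]
tool_rot: [-3.119, 0.238, -0.008]
wrist_force: [-0.4, 0.6, -0.1]
opening: 0.138
grasp_force: 15.0
time: 9.5
position: [0.629, -0.1154, 0.356]
tool_rot: [-2.373, -2.035, 0.009]
wrist_force: [-0.1, 0.5, -0.9]
opening: 0.137
grasp_force: 15.0
time: 10.7
position: [0.6285, -0.1157, 0.3562]
tool_rot: [-0.245, -3.127, 0.022]
wrist_force: [-0.5, 0.4, -1.4]
opening: 0.141
grasp_force: 15.0
[ 0.71307876  0.73769552 -1.22444834  1.29794723  0.69543503  1.56139725
  0.99376116] [[-0.988  0.156 -0.006]
 [ 0.156  0.988 -0.014]
 [ 0.004 -0.015 -1.   ]]
```

```bash
python3 -m jog '[[0,0,0,0.02,0.13,0,0],[0,0,0,0.04,0.26,0,0],[0,0,0,0.06,0.39,0,0],[0,0,0,0.08,0.52,0,0],[0,0,0,0.1,0.65,0,0],[0,0,0,0.12,0.78,0,0],[0,0,0,0.14,0.9,0,0],[0,0,0,0.15,0.95,0,0],[0,0,0,0.15,0.95,0,0],[0,0,0,0.15,0.95,0,0]]'
python3 -c "
from h import *
s=sense();print(s['qpos'],R.from_rotvec(s['tool_rot']).as_matrix().round(3))"
```

```text
time: 11.7
position: [0.6345, -0.0971, 0.3724]
tool_rot: [-0.329, -2.713, -0.169]
wrist_force: [1.4, 7.2, -2.8]
opening: 0.141
grasp_force: 15.0
[ 0.12302096  0.82259476  0.13164094  0.75992098 -0.18477268  1.97585532
  1.52550441] [[-0.892  0.252 -0.374]
 [ 0.204  0.965  0.164]
 [ 0.403  0.07  -0.913]]
```

```bash
python3 -m jog '[[0,-0.5,-2,0,0,0,0],[0,-1,-5,0,0,0,0],[0,-1.2,-9,0,0,0,0],[0,-1.2,-12,0.02,0.12,0,0],[0,-1.2,-12,0.04,0.24,0,0],[0,-1.2,-12,0.06,0.36,0,0],[0,-1.2,-12,0.08,0.48,0,0],[0,-1.2,-12,0.08,0.48,0,0],[0,-1.2,-12,0.08,0.48,0,0]]'
python3 -c "
from h import *
s=sense();print(s['qpos'],R.from_rotvec(s['tool_rot']).as_matrix().round(3))"
```

```text
time: 12.6
position: [0.6507, -0.1136, 0.2805]
tool_rot: [-0.355, -2.604, -0.184]
wrist_force: [1.5, 4.9, 1.3]
opening: 0.14
grasp_force: 15.0
[ 0.26773217  0.98877358 -0.27120132  0.69159562  0.06196832  1.98126314
  1.36771382] [[-0.84   0.284 -0.462]
 [ 0.216  0.957  0.195]
 [ 0.498  0.064 -0.865]]
```

```bash
python3 -m jog '[[-3,0.6,-2,0,0,0,0],[-6,1.2,-4,0,0,0,0],[-8.5,1.8,-5,0.02,0.1,0,0],[-8.5,1.8,-6,0.05,0.2,0,0],[-8.5,1.8,-6.5,0.07,0.3,0,0],[-8.5,1.8,-6.5,0.09,0.34,0,0],[-8.5,1.8,-6.5,0.09,0.34,0,0],[-8.5,1.8,-6.5,0.09,0.34,0,0],[-8.5,1.8,-6.5,0.09,0.34,0,0]]'
cat > tail.py <<'E'
from h import *
s=sense();M=R.from_rotvec(s['tool_rot']).as_matrix();P=s['position']
g=P-.019*M[:,2];print(s['qpos'].round(2),P,"tilt",np.degrees(np.arccos(-M[2,2])),"grip",g,"tail",g-.111*M[:,0],"cap",g+.013*M[:,0])
E
python3 tail.py
```

```text
time: 13.5
position: [0.5612, -0.112, 0.2114]
tool_rot: [-0.37, -2.329, -0.167]
wrist_force: [0.1, -0.1, -0.2]
opening: 0.143
grasp_force: 15.0
[ 0.32  1.05 -0.33  0.91  0.09  1.98  1.3 ] [ 0.56119768 -0.11198131  0.21135162] tilt 45.217583395963956 grip [ 0.57396249 -0.11633223  0.22473553] tail [ 0.64845869 -0.14010634  0.14595668] cap [ 0.56523771 -0.11354788  0.23396189]
```

```bash
python3 -m jog '[[-0.3,1.3,-0.5,0,0.03,0,0],[-0.5,2.5,-1.5,0,0.06,0,0],[-0.5,2.5,-2.5,0,0.08,0,0],[-0.5,2.5,-3,0,0.08,0,0],[-0.5,2.5,-3,0,0.08,0,0],[-0.5,2.5,-3,0,0.08,0,0]]'
python3 tail.py
python3 -c "
from h import *
p,d=grab_frame('scene');q,_=grab_frame('top')
f=lambda a:cv2.resize(a[...,::-1],(400,400),interpolation=cv2.INTER_CUBIC)
cv2.imwrite('pics/ins.png',np.hstack([f(p[100:300,220:420]),f(q[140:300,260:420])]))"
```

```text
time: 14.1
position: [0.5538, -0.0878, 0.1804]
tool_rot: [-0.371, -2.253, -0.151]
wrist_force: [0.3, 0.6, 0.8]
opening: 0.141
grasp_force: 15.0
[ 0.21  1.1  -0.09  0.91 -0.06  1.98  1.38] [ 0.55382097 -0.08775735  0.18035216] tilt 49.413343353883185 grip [ 0.56757577 -0.09211655  0.19271351] tail [ 0.63576038 -0.11596352  0.10843314] cap [ 0.55959018 -0.08932366  0.20258418]
```

View pics/ins.png

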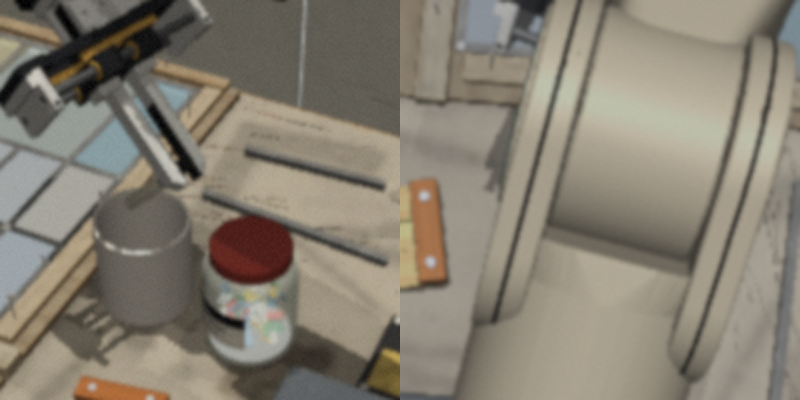

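The crop shows the marker between the finger tips at (185,180), with its tail hanging over the pot mouth at about (140,200), and the fingers clear of the jar lid at (250,245). The computed tail position agrees, so I'll lower it and release.

```bash
python3 -m jog '[[0.5,0,-1,0,0,0,0],[0.9,0,-2,0,0,0,0],[0.9,0,-3.2,0,0,0,0],[0.9,0,-4.3,0,0,0,0],[0.9,0,-5,0,0,0,0],[0.9,0,-5,0,0,0,0],[0.9,0,-5,0,0,0,0]]'
python3 tail.py
```

```text
time: 14.9
position: [0.5626, -0.0868, 0.1302]
tool_rot: [-0.369, -2.253, -0.15]
wrist_force: [0.7, -0.1, 0.8]
opening: 0.141
grasp_force: 15.0
[ 0.2   1.17 -0.08  0.89 -0.06  1.94  1.38] [ 0.5626175  -0.08681867  0.13018057] tilt 49.47103926356927 grip [ 0.57639051 -0.09116152  0.14252738] tail [ 0.64452489 -0.11489556  0.05817454] cap [ 0.56841081 -0.08838186  0.15240654]
```

```bash
python3 -m jog '[[0,0,0,0,0,0,25],[0,0,0,0,0,0,35],[0,0,0,0,0,0,40],[0,0,0,0,0,0,40],[0,0,0,0,0,0,40],[0,0,0,0,0,0,40]]'
python3 -m jog '[[1,-0.3,1,0,0,0,40],[2.5,-0.8,2.5,0,0,0,40],[4,-1.2,4,0,0,0,40],[5,-1.6,7,0,0,0,40],[5,-1.6,11,0,0,0,40],[5,-1.6,15,0,0,0,40],[5,-1.6,18,0,0,0,40],[5,-1.6,18,0,0,0,40]]'
python3 tail.py
python3 -c "
from h import *
p,d=grab_frame('scene')
cv2.imwrite('pics/rel.png',cv2.resize(p[100:300,220:420,::-1],(500,500),interpolation=cv2.INTER_CUBIC))"
```

```text
time: 15.5
position: [0.5627, -0.0869, 0.1302]
tool_rot: [-0.369, -2.253, -0.15]
wrist_force: [0.6, -0.1, -0.7]
opening: 0.399
grasp_force: 0.0
time: 16.3
position: [0.6119, -0.1148, 0.3204]
tool_rot: [-0.483, -2.57, -0.156]
wrist_force: [-0.5, -2.8, -2.5]
opening: 0.404
grasp_force: 0.0
[ 0.35  0.9  -0.43  0.81  0.13  1.98  1.21] [ 0.61193317 -0.11480359  0.32043387] tilt 30.63939893146206 grip [ 0.6208334  -0.11861763  0.33678131] tail [ 0.71004007 -0.15277496  0.28024418] cap [ 0.61038578 -0.11461722  0.34340278]
```

View pics/rel.png

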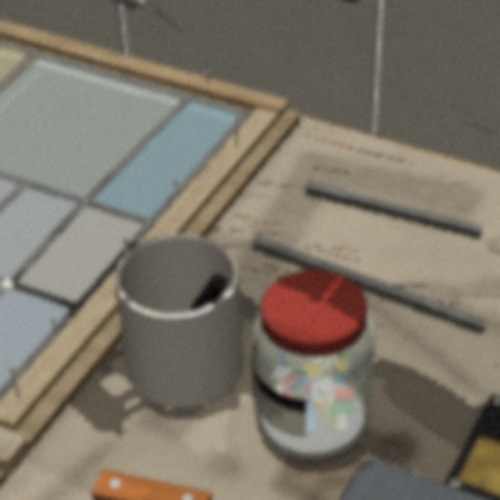

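The marker's black cap shows just above the pot rim at (212,290), and the pot, jar and strips have not moved. Next is the strip.

```bash
cat > goal.py <<'E'
import sys
from h import *
x,y,z,yaw=map(float,sys.argv[1:]);s=sense();M=R.from_rotvec(s['tool_rot'])
G=R.from_euler('z',yaw,degrees=True)*R.from_matrix(np.diag([1.,-1,-1]))
print(s['qpos'].round(2),"shift cm",((np.array([x,y,z])-s['position'])*100).round(2),"turn",(G*M.inv()).as_rotvec().round(3))
E
python3 goal.py .55 -.35 .20 183.66
```

```text
[ 0.35  0.9  -0.46  0.81  0.14  1.98  1.2 ] shift cm [ -6.26 -24.38 -12.6 ] turn [-0.112 -0.524  0.407]
```

```bash
python3 -m jog '[[-1,-4,0,-0.02,-0.1,0.08,40],[-2,-8,0,-0.045,-0.21,0.16,40],[-3,-12,0,-0.07,-0.31,0.24,40],[-4,-16,-2,-0.09,-0.42,0.325,40],[-5,-20,-5,-0.112,-0.524,0.407,40],[-6.3,-24.4,-9,-0.112,-0.524,0.407,40],[-6.3,-24.4,-12.6,-0.112,-0.524,0.407,40],[-6.3,-24.4,-12.6,-0.112,-0.524,0.407,40],[-6.3,-24.4,-12.6,-0.112,-0.524,0.407,40],[-6.3,-24.4,-12.6,-0.112,-0.524,0.407,40]]'
python3 goal.py .55 -.35 .20 183.66
cat > strip.py <<'E'
import sys
from meas import *
s,p,W,T=wshot(sys.argv[1])
for nm,(y0,y1) in dict(short=(-.38,-.31),long=(-.28,-.22)).items():
    m=reg(W,.4,.68,y0,y1,.0045,.02)
    if m.sum()>50: Q=W[biggest(m)];print(nm,len(Q),*rect(Q),np.percentile(Q[:,2],[50,90]),*line(Q))
E
python3 strip.py w5
```

```text
time: 17.35
position: [0.5561, -0.3441, 0.2009]
tool_rot: [-0.124, 3.135, 0.012]
wrist_force: [0.1, 0.6, 0.2]
opening: 0.397
grasp_force: 0.0
[ 0.83  0.69 -0.56  1.5   0.39  1.06  1.84] shift cm [-0.61 -0.59 -0.09] turn [-0.008  0.004 -0.015]
short 1506 [ 548.3115 -348.8387] [158.6211   8.7991] 3.6664932 [0.0103 0.0113] [ 0.4692 -0.3539  0.0103] [ 0.6275 -0.3437  0.0104]
long 2020 [ 531.1927 -252.9946] [  9.2945 209.4159] 176.80385 [0.0103 0.0113] [ 0.4266 -0.2473  0.0102] [ 0.6357 -0.2588  0.0103]
```

```bash
python3 -m jog '[[-0.7,-0.5,-4,-0.008,0.004,-0.015,40],[-0.7,-0.5,-8,-0.008,0.004,-0.015,40],[-0.7,-0.5,-12,-0.008,0.004,-0.015,40],[-0.7,-0.5,-16,-0.008,0.004,-0.015,40],[-0.7,-0.5,-16,-0.008,0.004,-0.015,40],[-0.7,-0.5,-16,-0.008,0.004,-0.015,40],[-0.7,-0.5,-16,-0.008,0.004,-0.015,40]]' 30
python3 goal.py .5484 -.349 .0035 183.66
```

```text
time: 18.1
position: [0.5492, -0.3511, 0.0413]
tool_rot: [-0.097, 3.14, -0.003]
wrist_force: [0.0, -1.2, -0.4]
opening: 0.401
grasp_force: 0.0
[ 0.79  0.87 -0.46  1.63  0.51  0.77  1.73] shift cm [-0.08  0.21 -3.78] turn [0.002 0.    0.002]
```

```bash
python3 -m jog '[[-0.1,0.2,-1.5,0,0,0,30],[-0.1,0.2,-2.7,0,0,0,30],[-0.1,0.2,-3.4,0,0,0,30],[-0.1,0.2,-3.7,0,0,0,30],[-0.1,0.2,-3.7,0,0,0,30],[-0.1,0.2,-3.7,0,0,0,15],[-0.1,0.2,-3.7,0,0,0,0],[-0.1,0.2,-3.7,0,0,0,0],[-0.1,0.2,-3.7,0,0,0,0],[-0.1,0.2,-3.7,0,0,0,0]]' 30
python3 goal.py .5484 -.349 .0035 183.66
```

```text
time: 19.1
position: [0.5456, -0.3488, 0.0011]
tool_rot: [0.096, -3.136, -0.001]
wrist_force: [0.2, -0.3, -1.0]
opening: 0.084
grasp_force: 30.0
[ 0.77  0.92 -0.43  1.65  0.54  0.7   1.7 ] shift cm [ 0.28 -0.02  0.24] turn [-0.    -0.004  0.003]
```

```bash
python3 -m jog '[[0,0,1,0,0,0,0],[0,0,4,0,0,0,0],[0,0,8,0,0,0,0],[0,0,12,0,0,0,0],[0,0,16,0,0,0,0],[0,0,20,0,0,0,0],[0,0,23,0,0,0,0],[0,0,23,0,0,0,0],[0,0,23,0,0,0,0]]'
python3 goal.py .547 .128 .23 101.3
```

```text
time: 20.0
position: [0.5454, -0.3488, 0.2319]
tool_rot: [0.096, -3.136, 0.001]
wrist_force: [-0.9, -0.2, -0.8]
opening: 0.084
grasp_force: 30.0
[ 0.85  0.65 -0.57  1.48  0.37  1.12  1.84] shift cm [ 0.16 47.68 -0.19] turn [-0.002 -0.004 -1.435]
```

```bash
python3 -m jog '[[0,4,0,0,0,-0.12,0],[0,8,0,0,0,-0.24,0],[0,12,0,0,0,-0.36,0],[0,16,0,0,0,-0.48,0],[0,20,0,0,0,-0.6,0],[0,24,0,0,0,-0.72,0],[0,28,0,0,0,-0.84,0],[0,32,0,0,0,-0.96,0],[0,36,0,0,0,-1.08,0],[0,40,0,0,0,-1.2,0],[0,44,0,0,0,-1.32,0],[0,47.6,0,0,0,-1.435,0]]'
python3 goal.py .547 .128 .14 101.3
```

```text
time: 21.2
position: [0.5438, 0.1289, 0.2294]
tool_rot: [-1.994, -2.421, -0.001]
wrist_force: [0.6, 0.8, -0.4]
opening: 0.085
grasp_force: 30.0
[-0.12  0.48 -0.24  1.74  0.13  0.94 -0.22] shift cm [ 0.32 -0.09 -8.94] turn [-0.004 -0.004  0.004]
```

```bash
python3 -m jog '[[0.2,0,-4,0,0,0,0],[0.3,0,-8,0,0,0,0],[0.3,0,-12,0,0,0,0],[0.3,0,-14,0,0,0,0],[0.3,0,-14,0,0,0,0],[0.3,0,-14,0,0,0,0]]'
python3 goal.py .547 .128 .03 101.3
python3 - <<'E'
from meas import *
s,p,W,T=wshot('w6')
f=reg(W,.4,.7,-.05,.3,-.02,.2)
p2,d2=grab_frame('scene');np.savez('pics/scene6.npz',p=p2,d=d2)
a=cv2.resize(p[...,::-1],(400,300),interpolation=cv2.INTER_AREA);b=cv2.resize(p2[260:460,170:436,::-1],(400,300),interpolation=cv2.INTER_CUBIC)
cv2.imwrite('pics/six.png',np.hstack([a,b]))
E
```

```text
time: 21.8
position: [0.5477, 0.1271, 0.0905]
tool_rot: [-1.989, -2.426, -0.003]
wrist_force: [-0.3, -0.5, -0.3]
opening: 0.083
grasp_force: 30.0
[-0.15  0.66 -0.2   1.87  0.2   0.63 -0.26] shift cm [-0.07  0.09 -6.05] turn [-0.004 -0.002  0.   ]
```

View pics/six.png

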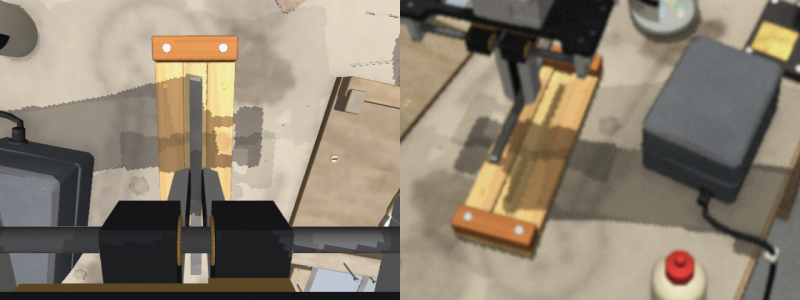

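The left wrist view shows the strip over the groove with its free end at (195,77) and the end block at (195,48). The right scene view shows the strip end at (493,158), level above the rails. I'll measure pitch, yaw and end position in this view.

```bash
cat > fit.py <<'E'
import sys
from meas import *
n,zt=sys.argv[1],float(sys.argv[2]) # zt: expected strip top
f='pics/%s.npz'%n;p,W=clouds(f)
sat=cv2.cvtColor(p,cv2.COLOR_RGB2HSV)[...,1].astype(int)
m=biggest(reg(W,.50,.60,.125,.26,zt-.015,zt+.015)&(sat<60));Q=W[m]
Q=Q[Q[:,1]>.155]
A,B=sorted(line(Q),key=lambda a:a[1]);d=(B-A)/np.linalg.norm(B-A)
print("strip",len(Q),A,B,rect(Q),"yaw",np.degrees(np.arctan2(d[1],d[0])),"pitch",np.degrees(np.arcsin(d[2])),"ztop",np.median(Q[:,2]))
bl=reg(W,.45,.65,.2,.26,.024,.04)&(sat>105);c,wh,a=rect(W[bl]);print("block",bl.sum(),c,wh,a)
ya=np.radians(101.3);u=np.array([np.cos(ya),np.sin(ya)]);v=np.array([-u[1],u[0]])
jc=c/1000-u*.104;print("jig centre",jc)
r=reg(W,.48,.62,.14,.21,.005,.022)&(sat>60)
rel=(W[r][:,:2]-jc)@v;print("rail z",np.median(W[r][:,2][abs(rel)>.015]),"edges",np.percentile(rel,[1,99]))
top=Q[Q[:,2]>np.median(Q[:,2])-.002]
print("strip end along",((Q[:,:2]-jc)@u).max(),"across near/far",[np.median(((top[:,:2]-jc)@v)[s]) for s in(top[:,1]<.175,top[:,1]>.185)])
E
python3 fit.py w6 .10
```

```text
strip 2127 [0.5422 0.1545 0.0997] [0.5325 0.2025 0.0997] (array([537.3962, 178.5046]), array([ 8.598 , 49.0765]), np.float32(101.53001)) yaw 101.49340201636275 pitch 0.01698634879682253 ztop 0.0997237708678616
block 5243 [526.093  229.4639] [79.6205 21.9166] 11.247237
jig centre [0.5465 0.1275]
rail z 0.017071896340870973 edges [-0.0393  0.0391]
strip end along 0.07634348853961036 across near/far [np.float64(-0.0010414359890886203), np.float64(-0.0010488973660980933)]
```

```bash
python3 -m jog '[[-0.2,0.3,-2,0,0,0,0],[-0.2,0.3,-4,0,0,0,0],[-0.2,0.3,-5,0,0,0,0],[-0.2,0.3,-5.8,0,0,0,0],[-0.2,0.3,-6.2,0,0,0,0],[-0.2,0.3,-6.2,0,0,0,0],[-0.2,0.3,-6.2,0,0,0,0],[-0.2,0.3,-6.2,0,0,0,0]]'
python3 -c "
from h import *
s,p,W,T=wshot('w7');print(s['position'],s['wrist_force'],s['grasp_force'])"
python3 fit.py w7 .037
```

```text
time: 22.7
position: [0.547, 0.1303, 0.0297]
tool_rot: [-1.991, -2.427, -0.007]
wrist_force: [-0.5, -0.1, -0.2]
opening: 0.086
grasp_force: 30.0
[0.54697658 0.1303412  0.02971227] [-0.53555749 -0.07189792 -0.16379507] 29.999801069498062
strip 2273 [0.5422 0.1542 0.039 ] [0.5317 0.2058 0.039 ] (array([536.8185, 180.0051]), array([ 8.6108, 52.5564]), np.float32(101.049446)) yaw 101.50209903149454 pitch -0.017087304425666323 ztop 0.03900441370342689
block 9683 [525.9716 229.6897] [79.8658 22.3688] 11.35745
jig centre [0.5463 0.1277]
rail z 0.017079010123746796 edges [-0.0393  0.0389]
strip end along 0.07942902767726512 across near/far [np.float64(-0.0009805621864660006), np.float64(-0.0009929911089434703)]
```

```bash
python3 -m jog '[[-0.1,0,-0.15,0,0,0,0],[-0.1,0,-0.3,0,0,0,0],[-0.1,0,-0.3,0,0,0,0],[-0.1,0,-0.3,0,0,0,0],[-0.1,0,-0.3,0,0,0,0]]'
python3 goal.py .547 .128 .03 101.3
python3 -c "
from h import *
wshot('w8')
p,d=grab_frame('scene');cv2.imwrite('pics/fin.png',p[150:470,150:470,::-1])"
python3 fit.py w8 .036
```

```text
time: 23.25
position: [0.5455, 0.1303, 0.0261]
tool_rot: [-1.99, -2.427, -0.005]
wrist_force: [0.6, 0.4, -1.4]
opening: 0.085
grasp_force: 30.0
[-0.18  0.76 -0.16  1.9   0.23  0.49 -0.3 ] shift cm [ 0.15 -0.23  0.39] turn [-0.005 -0.     0.   ]
strip 2266 [0.5407 0.1542 0.0353] [0.5302 0.2057 0.0354] (array([535.4409, 179.9728]), array([ 8.6051, 52.5058]), np.float32(101.32883)) yaw 101.4552235071208 pitch 0.01181395335419556 ztop 0.035352619469056185
block 10025 [526.0323 229.5028] [80.106  21.9604] 11.272887
jig centre [0.5464 0.1275]
rail z 0.017053417600682297 edges [-0.0392  0.039 ]
strip end along 0.07983877830454268 across near/far [np.float64(0.0005029762415502629), np.float64(0.000490826095007787)]
```

View pics/fin.png

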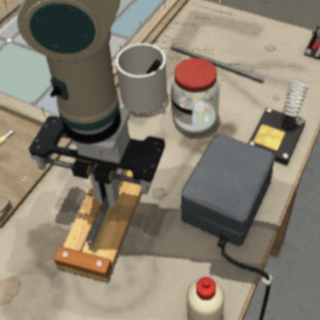

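The final view shows the strip held above the groove, its end at (92,242) short of the block at (85,262). The marker stands in the pot at (153,68), and the jar and long strip are in place. The strip measures 9.3 mm above the rails, 0.5 mm off the groove axis, 0.2° off in yaw and centred between the stops, so I'm handing in.

```bash
python3 -c "
from station import *
print(sign_off())"
```

```text
the job is handed in; nothing more can be done
None
```

I handed the job in at about 23 s: the marker stands in the white pot, and the short strip is held level about 9 mm above the rails, in line with the groove and between the end stops; neither strip nor gripper touches the jig, and the jar, pot and longer strip were not disturbed.

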